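Clamp a square tube in the welding fixture with its wing knob

TASK

Push the sliding jaw of the fixture so that it drives the square tube fully home against the fixed end block, with no gap left at either end of the tube, and only then turn the jaw's wing knob clockwise (seen from above) until it stops, to lock it. Let go when done, and leave the tin, the flask and the pliers where they are.

Things in the scene. Friction and masses are not known exactly. Their poses are not given: they have to be found in the camera images.
- fixture: Grey-painted clamping fixture with steel parts, fixed to the table: base 120 x 440 mm, 15 mm thick, two slide bars (tops 31 mm above the table) along its y. Origin on the table top; z up, x roughly away from the robot, y along the slideway. Fixed end block (90 mm wide, 25 thick, top at 80 mm): inner face at y = -165 mm. The tube lies between the slide bars; the jaw is on its +y side.
- tube_center (a point): Centre of the loose square aluminium tube, 40 x 40 x 160 mm, about 0.3 kg, long axis along the fixture's y, lying on the base plate (its underside 15 mm above the table). Home against the end block its centre is at fixture y = -85 mm. It starts 12 to 30 mm short of that.
- jaw (a joint): Travel of the steel sliding jaw along the fixture's -y, in m: 0 = fully back; 0.075 = tube home and the jaw's pressing plate touching it (the tube then blocks it). About 9 N of friction; stays where it is left.
- tab_grip (a point): Grip point in the upright push tab on the jaw's rear (+y) end: a steel block 34 mm along the fixture's x, 18 mm along y, top 119.5 mm above the table, standing 66 mm above the carriage. The point is on its centre line, 100 mm above the table, 87 mm to +y of the knob. Grip it from above across the 34 mm, or push it from behind.
- wing_grip (a point): Grip point of the black wing knob on the jaw's sloping face. z: the knob's axis, up out of the face, leaning 35 degrees from vertical to the fixture's -x, so the tool leans likewise; x along the wings (80 mm tip to tip), y across their 10 mm thickness. The point is on the axis, 39 mm above the face, 27 above its round hub (30 mm across), 9 below the middle's top; wing tips rise 24 above it.
- wing (a joint): Angle of the wing knob in rad: 0 = loosest, 1.45 = tight, at its stop; it grows clockwise as seen from above, i.e. by turning about minus the knob's z axis. Friction about 0.08 N m, stays where it is left. At 0.72 the wings point straight at the pressing plate.
- tin: Bystander: open steel tin, 72 mm across, 100 mm high; origin at the centre of its underside.
- flask: Bystander: white plastic bottle, 60 mm across, 150 mm high; origin at the centre of its underside.
- pliers: Bystander: pliers with yellow handles lying flat, about 150 mm long along their x, 14 mm high; origin on the underside near the pivot.
- plate_top (a point): Middle of the top edge of the jaw's pressing plate, 90 mm along the fixture's x, 12 mm thick along y, 125 mm above the table. Its rear face is 47 mm from the knob's axis: turning wing tips pass about 6 mm from it, and fingers opened wide around the knob strike it; open them no more than about 40 mm there.
There are look-alikes about, which are no part of the job. Of the things shaped like the part that bears tube_center, the aluminium one is meant.

How it is judged (in metres and radians):
On the way, in this order (a step that is already met when the one before it is completed fails the run):
1. the tube is home against the end block with the jaw against it (y of tube_center in the frame of fixture below -0.0815 m and value of joint jaw above 0.0705 m), for 0.2 s.
2. the wing knob is turned tight (value of joint wing above 1.32 rad), for 0.2 s.
At the end, for the whole second after the job is handed in: The tube lies on the base within 3.5 mm of the end block; the jaw is within 4.5 mm of its home travel; the wing knob is within 0.13 rad of its tight stop (all of step 1 and z of tube_center in the frame of fixture below 0.04 m and value of joint wing above 1.32 rad); the robot touches nothing.
It fails at once if the tin is moved more than 25 mm (distance of tin from where it was at the start of the episode above 0.025 m).
It fails at once if the flask is moved more than 25 mm (distance of flask from where it was at the start of the episode above 0.025 m).
It fails at once if the pliers are moved more than 25 mm (distance of pliers from where it was at the start of the episode above 0.025 m).
It also fails if it takes over 48 s, if anything falls off the work surface, if the arm or the gripper's body presses on something with over 40 N, if the wrist force passes 120 N, or if a joint passes its speed limit or range.

ROBOT

A 6-joint arm with a two-finger parallel gripper is mounted at the origin on the work surface. World frame = base frame: x ahead of the robot, y to its left, z up, the work surface at z = 0. Lengths are in mm, angles in degrees, forces in N, time in s.
With the tool pointing down it reaches from about 350 to 850 mm from the base axis. Payload 8.1 kg.
Tool frame: the origin (TCP) lies between the finger pads; the fingertips stand 22 mm ahead of it and the grasp point (between the pads) lies 3 mm ahead of it; z points along the fingers, y is the direction in which the jaws open and shut (so a half turn about z gives the same grasp; the last joint's range is limited). The gripper opens to 85 mm and grips with 20 to 120 N. Pads are 22 mm wide; open, the fingers measure 114 mm over their backs; the gripper's body (76 mm by 85 mm) begins 54 mm behind the grasp point. The pads swing forward as they close: fully open they stand 13 mm farther back than shut.
Start: joints at [63.06, 7.471, 85.268, -0, 87.261, -4.893], TCP at [225.204, 556.137, 253.292] pointing down, gripper open.
Joint ranges: [-169.43, 169.43], [-51.17, 129.36], [1.28, 143.12], [-76.62, 256.62], [0, 156.53], [-152.29, 152.29]. Speed limits (degrees/s): [136.94, 136.94, 159.86, 180, 180, 180].

INTERFACE

Orientations are given as [roll, pitch, yaw] about the fixed x, y, z axes, in that order (R = Rz(yaw) Ry(pitch) Rx(roll)).
In Python, from bench import r gives the robot as it stands.
- The arm moves only by the tool drive_tool, never from a script. Its argument "moves" is a list of rows, each a list of 2 entries, a list of its own where there are three numbers: the shift along the world's x, y, z in mm, then the turn about the world's z in degrees. A call has exactly 8 rows; each row is the pose to reach, as a shift and turn from the pose commanded when the call began; what a row does not reach only later rows make up. A row lasts 1/12 s, in which the tool goes at most 41.7 mm and 7.16 degrees, less where a joint would pass 70% of its speed; a pose out of reach is approached as far as the arm can. A call with a gripper value outside its range is refused whole. "fingers" is the finger opening in mm, from 0 to 85.4, set as the call begins (left out, the last holds). The fingers move at their own pace and stop on an object; "squeeze" is the grip in N (left out, the last holds). Time passes only in rows, so rows that repeat a pose let the fingers close, or fill a call up. It gives the time, the measured TCP pose, the force and the opening at its end, in the units of the state.
- r.sense(): the state, without advancing time (a new reading comes with each control period).
- r.snapshot(name): name is "side" or "top" or "wrist"; returns a dict with "pixels" (420x560x3 uint8, red, green, blue), "camera_matrix" (3x3 intrinsics, pixels), "xyz" and "orientation" of the camera in the world. Camera axes: x right, y down, z forward; pixel columns grow to the right and rows downward; lengths in mm; the calibration is good to about 2 mm. A picture is of the moment at which its call begins. There is no depth.
- r.hand_in(): hands the job in, once; it reports no verdict.
The state is a dict: "time": time; "joint_pos": joint angles; "qd": joint speeds; "joint_efforts": joint torques, N m; "tool_pos": TCP position; "tcp_rot": TCP orientation; "ft_force": force on the tool from outside, world axes, zero at the start; "wrist_torque": the same for the moment, N m; "finger_gap": finger opening in mm.
Only numpy, scipy, OpenCV 4.12 (cv2) and the standard library are available. Lean on these libraries where they do the work, as an engineer would, in place of code of your own. Each camera call takes 0.05 s, during which the arm holds its last target.

## Working session

There is one attempt and no reset: what is moved stays moved. The work goes in short steps, Python scripts to look and compute and a tool call to move; the robot and the scene stay as the last step left them, time stands still between calls to the robot, and variables do not carry over. Pictures are saved under pics/ and viewed, and the job is handed in when it is done.

Besides the shell and the picture viewer there is one more tool, called after "Call:" as a command line: name --argument value ..., lists and objects as JSON in quotes. drive_tool: Moves the arm, as the interface text tells. Its arguments: {"type":"object","properties":{"moves":{"type":"array","items":{"type":"array"}},"fingers":{"type":"number"},"squeeze":{"type":"number"}},"required":["moves"]}

```bash
mkdir -p pics; ls
cat > h.py <<'E'
import numpy as np, cv2
from scipy.spatial.transform import Rotation as R
from bench import r
def snap(n,f=None):
    s=r.snapshot(n)
    if f: cv2.imwrite('pics/'+f+'.png',cv2.cvtColor(np.array(s['pixels'],np.uint8),cv2.COLOR_RGB2BGR))
    return s
E
python3 - <<'E'
from h import *
import pickle
print(r.sense())
d={}
for n in ['side','top','wrist']:
    s=snap(n,n+'0'); d[n]=s; print(n,s['camera_matrix'],s['xyz'],s['orientation'])
pickle.dump(d,open('s0.pkl','wb'))
E
```

```text
pics
{'time': 0.0, 'joint_pos': array([ 6.30595349e+01,  7.51743320e+00,  8.53313869e+01,  1.01051487e-03,
        8.72622091e+01, -4.89446876e+00]), 'qd': array([ 0.01026421,  0.00519071,  0.06898991, -0.05525872, -0.06414188,
        0.01715217]), 'joint_efforts': array([-1.27840744e-03, -5.69392884e+01, -5.00556529e+01, -4.00438466e-04,
        1.47504627e-02, -6.53979578e-05]), 'tool_pos': array([224.95672538, 555.66039774, 252.19996893]), 'tcp_rot': array([-1.79889462e+02, -1.04786691e-02,  1.57953944e+02]), 'ft_force': array([-0.87575604,  0.29421551,  0.02136549]), 'wrist_torque': array([ 0.00642444, -0.02070638, -0.01247666]), 'finger_gap': 85.12972682485406}
side [[425.17389711   0.         281.24586295]
 [  0.         425.17389711 213.69075868]
 [  0.           0.           1.        ]] [ 311.64755139 -615.04795258  805.29057365] [-140.33839748   -0.76584417  -20.12523524]
top [[537.44438443   0.         270.56149929]
 [  0.         537.44438443 206.24272876]
 [  0.           0.           1.        ]] [ 298.33487179  -58.62622323 1579.22578585] [-170.85973897   -0.9618252   -88.88198661]
wrist [[318.48697438   0.         273.62693435]
 [  0.         318.48697438 216.12570422]
 [  0.           0.           1.        ]] [156.43666594 584.43394605 371.8350741 ] [1.63300016e+02 1.61808796e-01 6.79811889e+01]
```

View pics/side0.png

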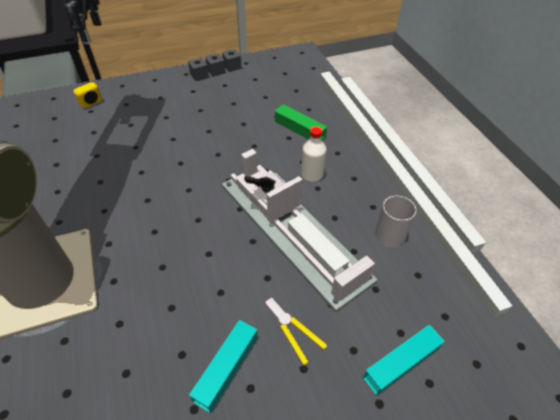

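View pics/top0.png

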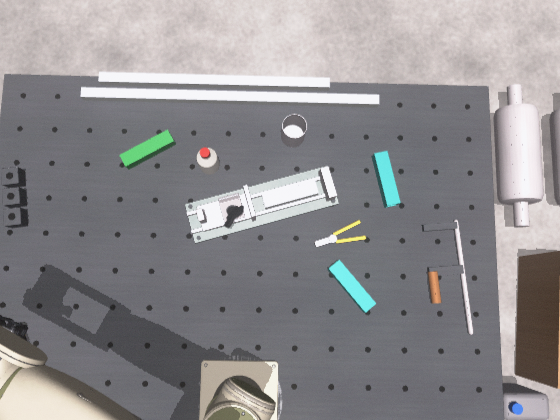

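View pics/wrist0.png

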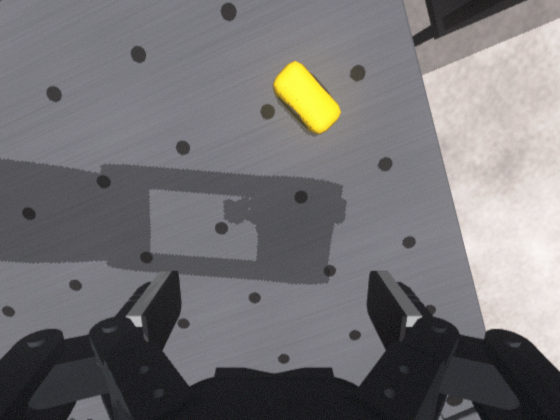

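The side view shows the fixture from (225,185) to (372,275), with the jaw at its upper-left end. In the top view the fixture runs from (187,205) to (337,205). Tube-like things in the top view are a green bar (147,148), cyan bars (387,178) and (352,286), and an aluminium one inside the fixture (290,195). The last is the one meant: it is bare metal and lies between the slide bars. I'll confirm that in an enlarged crop.

Run:
```python
import cv2
a=cv2.imread('pics/top0.png')[155:255,175:350]; cv2.imwrite('pics/topc.png',cv2.resize(a,None,fx=4.5,fy=4.5,interpolation=2))
a=cv2.imread('pics/side0.png')[140:310,215:385]; cv2.imwrite('pics/sidec.png',cv2.resize(a,None,fx=3.5,fy=3.5,interpolation=2))
```

```text
(no output)
```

View pics/topc.png

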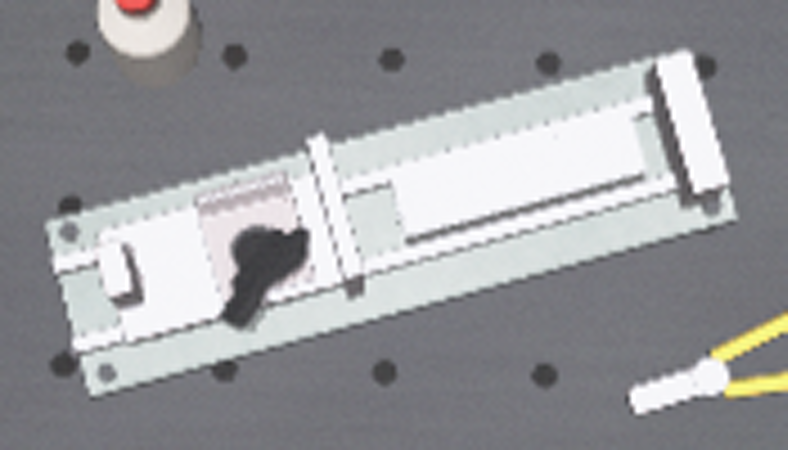

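View pics/sidec.png

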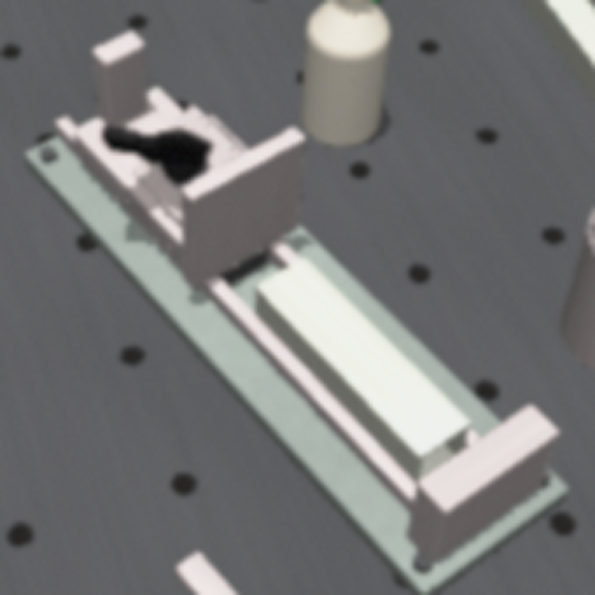

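```bash
cat >> h.py <<'E'
def ray(s,uv,z):
    K=np.array(s['camera_matrix']);M=R.from_euler('xyz',s['orientation'],degrees=True).as_matrix()
    d=M@np.linalg.inv(K)@np.array([uv[0],uv[1],1.]); o=np.array(s['xyz']); return o+d*(z-o[2])/d[2]
def proj(s,P):
    K=np.array(s['camera_matrix']);M=R.from_euler('xyz',s['orientation'],degrees=True).as_matrix()
    c=K@(M.T@(np.array(P)-np.array(s['xyz']))); return c[:2]/c[2]
E
python3 - <<'E'
from h import *
import pickle
d=pickle.load(open('s0.pkl','rb'));T=d['top'];S=d['side']
t=lambda u,v:(175+u/4.5-.4,155+v/4.5-.4)
sd=lambda u,v:(215+u/3.5-.36,140+v/3.5-.36)
f=lambda a:np.round(a,1)
print('corners top')
C=[ray(T,t(*p),15) for p in [(47,219),(97,397),(738,217)]]
print(f(C))
print('side',f([ray(S,sd(*p),15) for p in [(25,155),(425,593),(568,488),(303,228)]]))
v=C[2]-C[1];print('len',np.linalg.norm(v),'ang',np.degrees(np.arctan2(v[1],v[0])),'w',np.linalg.norm(C[0]-C[1]))
print('tab top T',f([ray(T,t(*p),119.5) for p in [(98,245),(121,238),(132,299)]]))
print('tab top S',f([ray(S,sd(*p),119.5) for p in [(94,50),(131,32),(145,42),(106,60)]]))
print('plate T',f([ray(T,t(*p),125) for p in [(308,139),(323,133),(362,274),(345,280)]]))
print('plate S',f([ray(S,sd(*p),125) for p in [(183,185),(290,128),(303,135),(190,197)]]))
print('tube T',f([ray(T,t(*p),55) for p in [(393,182),(408,237),(636,118),(646,174)]]))
print('block T',f([ray(T,t(*p),80) for p in [(655,70),(690,50),(729,183),(698,195)]]))
print('flask,tin',f([ray(T,(204,152),150),ray(T,(293,125),100)]))
E
```

```text
corners top
[[ 553.8  171.9   15. ]
 [ 437.9  134.4   15. ]
 [ 565.2 -281.    15. ]]
side [[ 437.7  140.1   15. ]
 [ 565.5 -278.    15. ]
 [ 678.1 -243.4   15. ]
 [ 603.1    6.9   15. ]]
len 434.4571631211975 ang -72.96097269561581 w 121.77234160822236
tab top T [[521.4 124.7 119.5]
 [526.  110.9 119.5]
 [488.6 102.8 119.5]]
tab top S [[490.4 119.7 119.5]
 [519.5 128.7 119.5]
 [525.4 115.9 119.5]
 [495.2 107.6 119.5]]
plate T [[589.   -1.5 125. ]
 [593.  -10.6 125. ]
 [506.3 -36.6 125. ]
 [502.4 -26.4 125. ]]
plate S [[505.5 -22.2 125. ]
 [586.2   1.9 125. ]
 [591.8  -6.7 125. ]
 [506.4 -33.1 125. ]]
tube T [[ 576.2  -53.9   55. ]
 [ 540.7  -64.3   55. ]
 [ 621.6 -209.5   55. ]
 [ 585.1 -216.1   55. ]]
block T [[ 647.7 -218.9   80. ]
 [ 661.3 -241.2   80. ]
 [ 575.8 -266.1   80. ]
 [ 567.6 -246.5   80. ]]
flask,tin [[ 674.8  106.7  150. ]
 [ 773.5 -138.4  100. ]]
```

Call:
drive_tool --moves '[[[18, -27, 0], -6], [[40, -60, 0], -12], [[62, -92, 0], -18], [[84, -124, 0], -25], [[106, -156, 0], -32], [[128, -188, 0], -39], [[150, -220, 0], -45], [[170, -250, 0], -51]]' --fingers 0 --squeeze 40

```text
time: 0.82
tool_pos: [395.9, 304.2, 253.1]
tcp_rot: [-180.0, 0.0, 106.6]
ft_force: [-0.1, -0.6, -0.8]
finger_gap: 0.1
```

Call:
drive_tool --moves '[[[20, -30, 0], 0], [[40, -60, -10], 0], [[60, -90, -25], 0], [[80, -120, -50], 0], [[97, -144, -75], 0], [[97, -144, -105], 0], [[97, -144, -135], 0], [[97, -144, -146], 0]]'

```text
time: 1.48
tool_pos: [489.4, 160.7, 102.3]
tcp_rot: [-179.6, -0.0, 106.9]
ft_force: [-1.2, -0.1, -0.3]
finger_gap: 0.3
```

Run:
```python
from h import *
s=snap('side');t=snap('top')
for n,q,b in(('side',s,(140,310,190,385)),('top',t,(155,255,165,350))):
    a=cv2.cvtColor(np.array(q['pixels'],np.uint8),cv2.COLOR_RGB2BGR)[b[0]:b[1],b[2]:b[3]];cv2.imwrite(f'pics/{n}1.png',cv2.resize(a,None,fx=3.5,fy=3.5,interpolation=2))
print(r.sense()['tool_pos'],r.sense()['ft_force'])
```

```text
[489.81255516 161.60364982 104.43750066] [0.27776521 0.6792415  0.35739519]
```

View pics/side1.png

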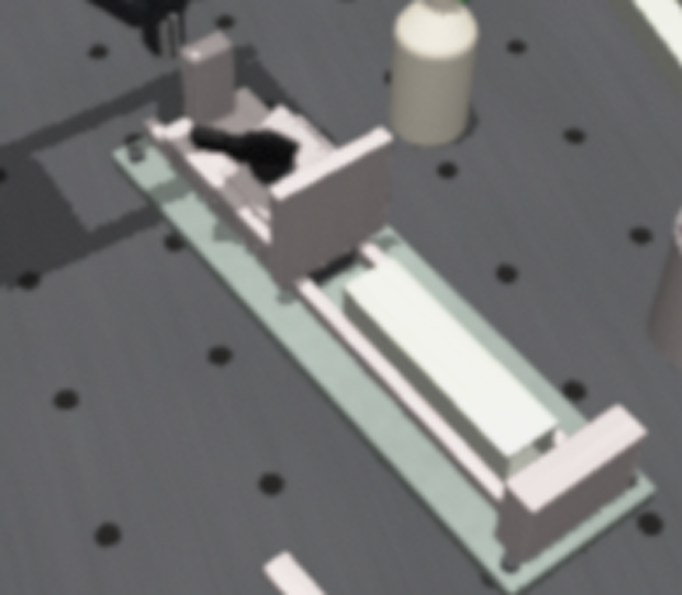

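Fingers stand behind the tab, at (165,40) in the crop. I'll push along fixture -y.

Call:
drive_tool --moves '[[[2, -7, 0], 0], [[5, -15, 0], 0], [[7, -22, 0], 0], [[9, -29, 0], 0], [[11, -36, 0], 0], [[13, -43, 0], 0], [[15, -49, 0], 0], [[16, -53, 0], 0]]'

```text
time: 2.25
tool_pos: [509.8, 109.9, 109.5]
tcp_rot: [179.8, -0.1, 107.0]
ft_force: [-0.2, 10.0, 2.8]
finger_gap: 0.1
```

Call:
drive_tool --moves '[[[0, -1, 0], 0], [[1, -2, 0], 0], [[1, -3, 0], 0], [[1, -4, 0], 0], [[1, -5, 0], 0], [[2, -6, 0], 0], [[2, -6, 0], 0], [[2, -6, 0], 0]]'

```text
time: 2.92
tool_pos: [511.5, 104.1, 109.4]
tcp_rot: [179.8, -0.1, 107.0]
ft_force: [-1.2, 7.3, 3.9]
finger_gap: -0.3
```

Call:
drive_tool --moves '[[[0, -1, 0], 0], [[1, -2, 0], 0], [[1, -3, 0], 0], [[1, -4, 0], 0], [[1, -5, 0], 0], [[1, -5, 0], 0], [[1, -5, 0], 0], [[1, -5, 0], 0]]'

```text
time: 3.58
tool_pos: [512.9, 99.6, 109.3]
tcp_rot: [179.7, -0.1, 107.0]
ft_force: [2.3, 10.3, 1.7]
finger_gap: 0.1
```

Call:
drive_tool --moves '[[[0, -1, 0], 0], [[1, -2, 0], 0], [[1, -3, 0], 0], [[1, -4, 0], 0], [[1, -5, 0], 0], [[1, -5, 0], 0], [[1, -5, 0], 0], [[1, -5, 0], 0]]'

```text
time: 4.25
tool_pos: [514.3, 94.7, 109.4]
tcp_rot: [179.7, -0.1, 107.0]
ft_force: [3.4, 11.6, -0.4]
finger_gap: 0.0
```

```bash
cat >> h.py <<'E'
def both(i):
    s=snap('side');t=snap('top')
    for n,q,b in(('side',s,(140,310,190,385)),('top',t,(155,255,165,350))):
        a=cv2.cvtColor(np.array(q['pixels'],np.uint8),cv2.COLOR_RGB2BGR)[b[0]:b[1],b[2]:b[3]];cv2.imwrite(f'pics/{n}{i}.png',cv2.resize(a,None,fx=4,fy=4,interpolation=2)[:,:800])
    import pickle; pickle.dump(dict(side=s,top=t),open(f's{i}.pkl','wb'))
    q=r.sense();print(q['tool_pos'],q['ft_force'])
E
sed -i 's/,(140,310,190,385)/,(165,310,190,385)/' h.py
python3 - <<'E'
from h import *
both(2)
E
```

```text
[514.22676929  94.69006633 109.34039413] [ 4.38597096 11.45045574 -0.56613117]
```

View pics/side2.png

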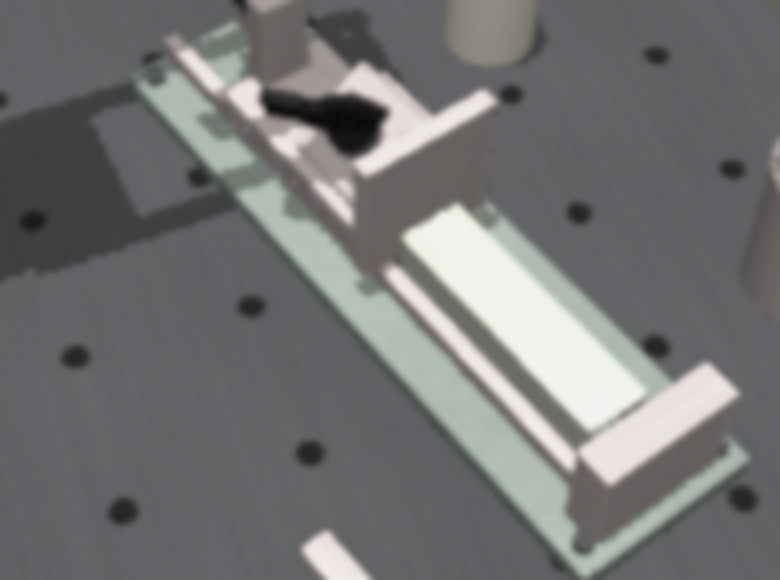

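View pics/top2.png

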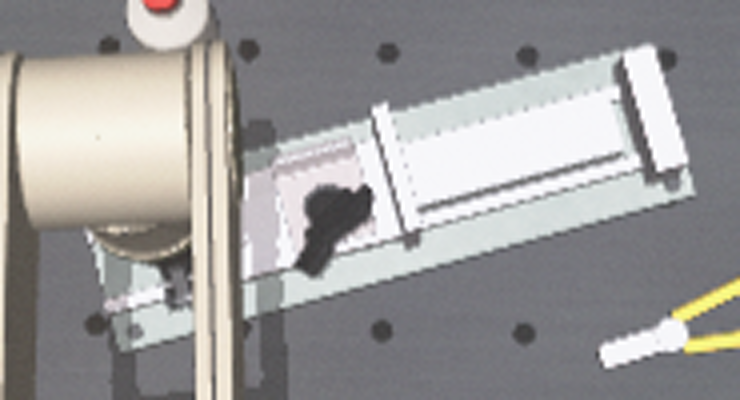

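The jaw plate now touches the tube (top crop, x≈405). A gap of about 3 px remains at the end block (625–635,100), so I'll keep pushing.

Call:
drive_tool --moves '[[[0, -1, 0], 0], [[1, -2, 0], 0], [[1, -3, 0], 0], [[1, -4, 0], 0], [[1, -5, 0], 0], [[1, -5, 0], 0], [[1, -5, 0], 0], [[1, -5, 0], 0]]'

```text
time: 5.02
tool_pos: [515.1, 89.7, 109.3]
tcp_rot: [179.7, -0.1, 107.0]
ft_force: [3.5, 11.1, -0.2]
finger_gap: -0.1
```

Call:
drive_tool --moves '[[[0, -1, 0], 0], [[1, -2, 0], 0], [[1, -3, 0], 0], [[1, -4, 0], 0], [[1, -4, 0], 0], [[1, -4, 0], 0], [[1, -4, 0], 0], [[1, -4, 0], 0]]'

```text
time: 5.68
tool_pos: [516.1, 85.7, 109.3]
tcp_rot: [179.7, -0.1, 107.0]
ft_force: [3.8, 10.8, -0.1]
finger_gap: 0.0
```

Call:
drive_tool --moves '[[[0, -1, 0], 0], [[1, -2, 0], 0], [[1, -3, 0], 0], [[1, -4, 0], 0], [[1, -4, 0], 0], [[1, -4, 0], 0], [[1, -4, 0], 0], [[1, -4, 0], 0]]'

```text
time: 6.35
tool_pos: [517.0, 81.9, 109.3]
tcp_rot: [179.7, -0.1, 107.0]
ft_force: [3.3, 12.8, 0.7]
finger_gap: -0.2
```

Run:
```python
from h import *
both(3)
```

```text
[517.03224279  81.88586228 109.27878924] [ 3.18366874 12.34759107 -0.28239136]
```

View pics/top3.png

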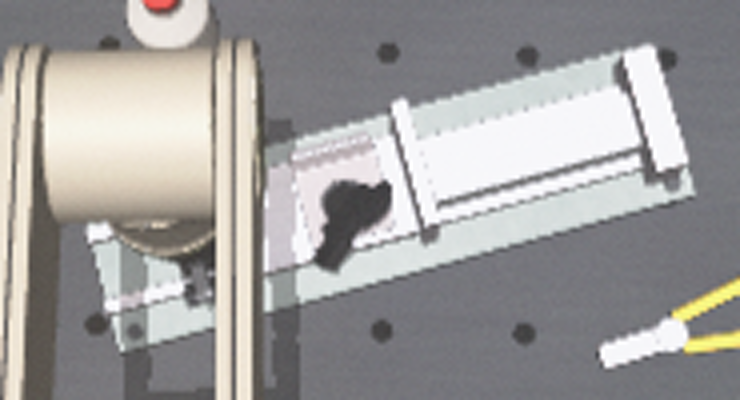

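Call:
drive_tool --moves '[[[0, -1, 0], 0], [[1, -2, 0], 0], [[1, -3, 0], 0], [[1, -4, 0], 0], [[1, -4, 0], 0], [[1, -4, 0], 0], [[1, -4, 0], 0], [[1, -4, 0], 0]]'

```text
time: 7.12
tool_pos: [517.0, 81.7, 109.3]
tcp_rot: [179.7, -0.5, 107.1]
ft_force: [-2.1, 30.1, 4.9]
finger_gap: 0.1
```

Run:
```python
from h import *
both(4)
import pickle
for i in (3,4):
    d=pickle.load(open(f's{i}.pkl','rb'));T=d['top']
    t=lambda u,v:(165+u/4-.4,155+v/4-.4)
    P=np.array([ray(T,t(*p),125) for p in [(392,102),(405,97),(438,230),(424,236)]]);print(P.mean(0).round(1))
```

```text
[517.0315      81.68051963 109.34181317] [-1.91823777 31.04637928  3.67730414]
[560.9 -71.6 125. ]
[560.9 -71.6 125. ]
```

View pics/top4.png

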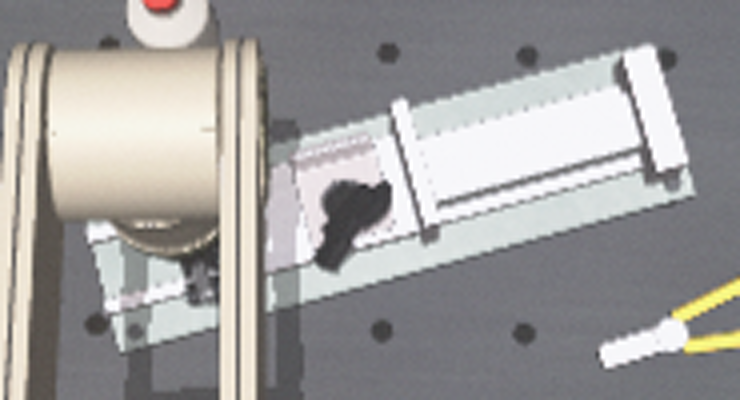

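View pics/side4.png

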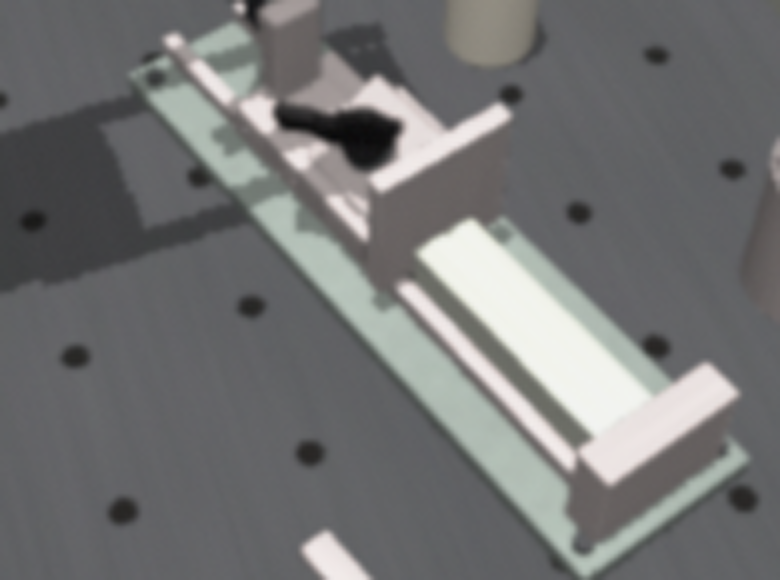

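Home: the force rose to 31 N with no further motion. The tube meets the end block at (640,130) and the plate at (420,160) in the top crop. The plate moved 55 mm and now measures (561,-72), so the fixture origin sits near (561,-73). Next I'll back off, measuring the wing from the same pictures.

Call:
drive_tool --moves '[[[-2, 6, 0], 0], [[-5, 15, 0], 0], [[-8, 27, 0], 0], [[-8, 27, 20], 0], [[-8, 27, 50], 0], [[-8, 27, 80], 0], [[-8, 27, 110], 0], [[-8, 27, 120], 0]]'

```text
time: 7.88
tool_pos: [510.2, 103.5, 233.0]
tcp_rot: [179.6, 0.1, 106.9]
ft_force: [1.0, 0.2, 1.1]
finger_gap: -0.1
```

Run:
```python
from h import *
both(5)
import pickle
d=pickle.load(open('s5.pkl','rb'))
for n,(y0,y1,x0,x1) in dict(side=(160,230,235,330),top=(170,250,200,290)).items():
    a=np.array(d[n]['pixels'],np.uint8)[y0:y1,x0:x1]
    g=a.max(2); m=(g<45).astype(np.uint8)
    cs,_=cv2.findContours(m,0,2)
    for c in sorted(cs,key=cv2.contourArea)[-3:]:
        if cv2.contourArea(c)>15: print(n,cv2.contourArea(c),(np.array(cv2.boxPoints(cv2.minAreaRect(c)))+[x0,y0]).round(1).tolist())
    cv2.imwrite(f'pics/{n}5w.png',cv2.resize(a[:,:,::-1],None,fx=8,fy=8,interpolation=0))
```

```text
[509.90788002 103.4315102  230.66537615] [ 0.5421935   0.00756396 -0.00190788]
side 161.5 [[258.4, 205.0], [259.0, 192.9], [288.2, 194.2], [287.6, 206.4]]
```

View pics/top5w.png

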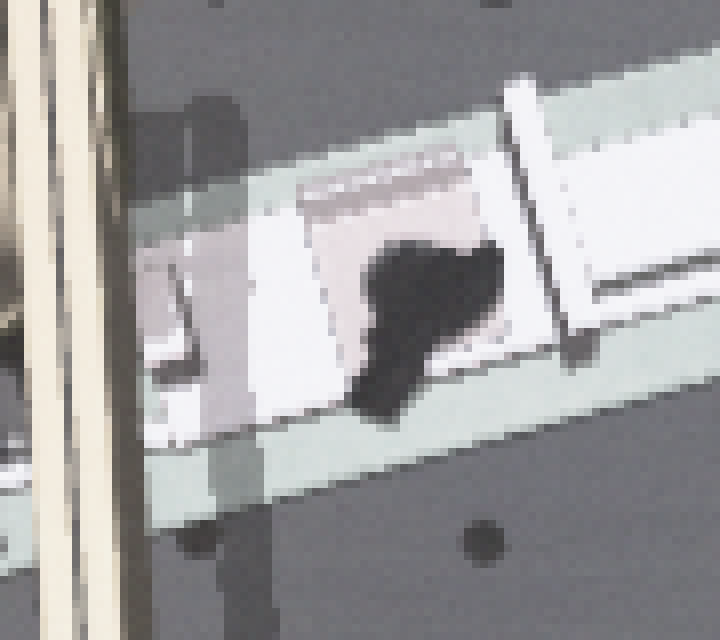

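View pics/side5w.png

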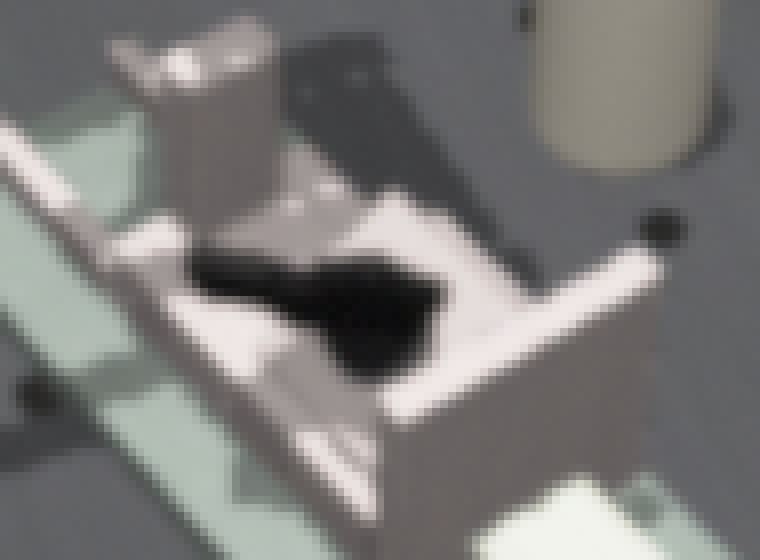

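Run:
```python
from h import *
import pickle
d=pickle.load(open('s5.pkl','rb'));T=d['top'];S=d['side']
def tri(a,b):
    Z=np.linspace(60,180,481); D=[np.linalg.norm(ray(T,a,z)-ray(S,b,z)) for z in Z]; i=int(np.argmin(D)); p=(ray(T,a,Z[i])+ray(S,b,Z[i]))/2
    return p,D[i]
ex=np.array([.956,.292,0]);ey=np.array([-.292,.956,0]);O=np.array([561,-72.6,0])
w=[]
for a,b in (((246.5,221.2),(258.8,193.7)),((261.5,203),(290,196.5))):
    p,e=tri(a,b);w.append(p);print(p.round(1),round(e,1),'fix',((p-O)@ex).round(1),((p-O)@ey).round(1),p[2].round(1))
print(np.linalg.norm(w[0]-w[1]))
```

```text
[490.3 -13.4 117.8] 1.3 fix -50.3 77.2 117.8
[543.3 -54.2 131.3] 6.4 fix -11.6 22.8 131.3
68.18402007130284
```

The low wing tip triangulates to about (490,-13,118), or fixture (-50,77). That fits an axis at fixture y=54 with the wing near 0 rad. The moves cannot tilt the tool, so I'll turn the knob by pushing the low arm with closed fingers along its arc. First I'll go to a point behind it.

Call:
drive_tool --moves '[[[-8, -32, 0], 0], [[-17, -68, 0], 0], [[-26, -105, 0], 0], [[-34, -142, 0], 0], [[-34, -142, -30], 0], [[-34, -142, -65], 0], [[-34, -142, -95], 0], [[-34, -142, -110], 0]]'

```text
time: 8.65
tool_pos: [470.3, -38.6, 111.2]
tcp_rot: [-179.6, -0.2, 106.9]
ft_force: [-0.6, -0.0, -0.9]
finger_gap: 0.3
```

Run:
```python
from h import *
both(6)
```

```text
[470.04884117 -38.22397616 111.82299389] [-0.4787201   0.17035422 -1.09143427]
```

View pics/side6.png

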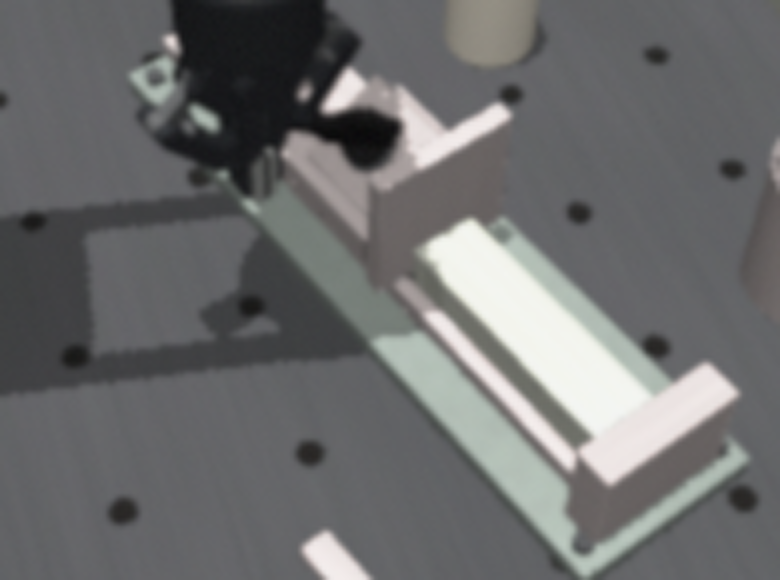

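View pics/top6.png

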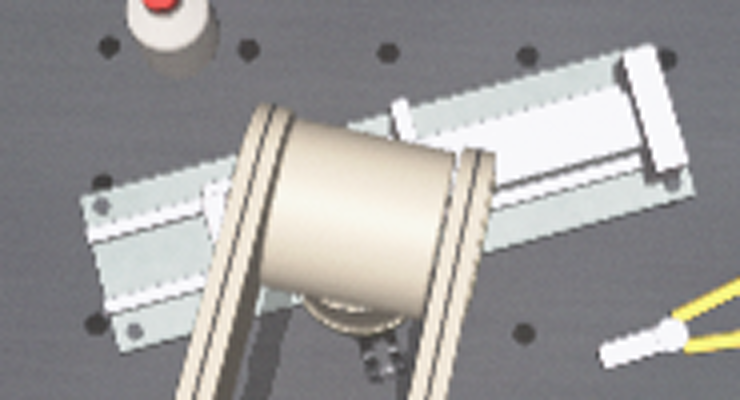

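Call:
drive_tool --moves '[[[3, 4, 0], 0], [[6, 8, 0], 0], [[6, 12, 1], 0], [[7, 17, 2], 0], [[8, 22, 3], 0], [[11, 27, 6], 0], [[15, 33, 9], 0], [[15, 33, 9], 0]]'

```text
time: 9.42
tool_pos: [490.3, -5.3, 128.2]
tcp_rot: [179.9, 0.1, 107.0]
ft_force: [-2.5, -1.6, 1.4]
finger_gap: 0.2
```

Run:
```python
from h import *
both(7)
```

```text
[490.06325315  -5.46414515 127.63596304] [-2.12162711 -0.53308998  1.07631312]
```

View pics/side7.png

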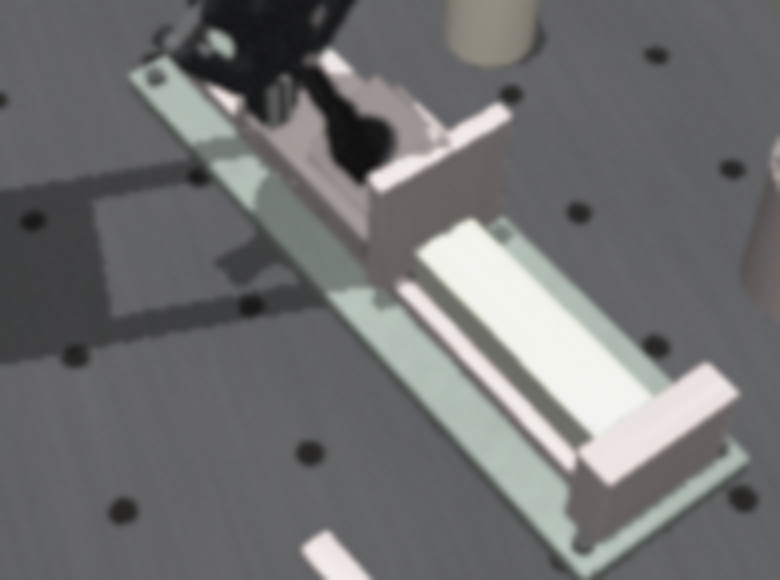

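The wing has turned: its arm now points up-left, from (360,140) to (315,75), at about the halfway angle. Contact force is about 2 N and the jaw hasn't moved. Continuing along the arc.

Call:
drive_tool --moves '[[[2, 3, 2], 0], [[4, 5, 4], 0], [[6, 7, 6], 0], [[9, 9, 8], 0], [[12, 10, 9], 0], [[15, 11, 10], 0], [[15, 11, 10], 0], [[15, 11, 10], 0]]'

```text
time: 10.18
tool_pos: [504.2, 4.5, 136.5]
tcp_rot: [-179.9, 0.1, 106.9]
ft_force: [-5.7, -4.5, 1.8]
finger_gap: 0.1
```

Run:
```python
from h import *
both(8)
```

```text
[504.19163659   4.48288168 136.51249865] [-4.88967999 -5.19972554  2.90573779]
```

View pics/side8.png

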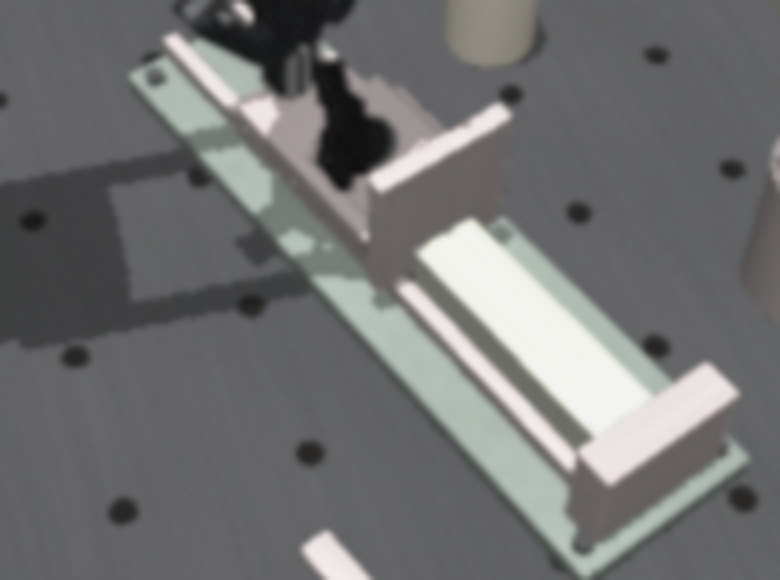

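Call:
drive_tool --moves '[[[2, 0, 0], 0], [[4, 0, 1], 0], [[6, 0, 2], 0], [[7, 0, 3], 0], [[8, 0, 3], 0], [[9, 0, 3], 0], [[10, 0, 3], 0], [[10, 0, 3], 0]]'

```text
time: 10.95
tool_pos: [508.4, 4.1, 137.3]
tcp_rot: [-179.2, -0.2, 106.9]
ft_force: [-33.2, -6.8, 14.0]
finger_gap: -0.2
```

Run:
```python
from h import *
both(9)
```

```text
[508.37775562   4.09348594 137.30758588] [-32.64506465  -6.73161988  13.84633192]
```

View pics/side9.png

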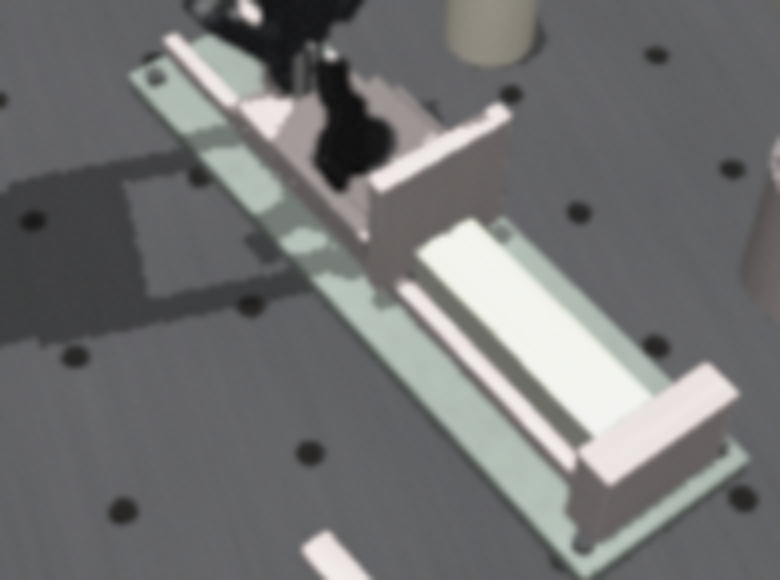

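Force rose to 33 N, so the knob seems to be at its stop. I'll withdraw to see it clear.

Call:
drive_tool --moves '[[[-8, -1, 0], 0], [[-18, -3, 0], 0], [[-35, -8, 0], 0], [[-50, -12, 20], 0], [[-65, -12, 55], 0], [[-75, -12, 90], 0], [[-75, 25, 115], 0], [[-75, 60, 115], 0]]'

```text
time: 11.72
tool_pos: [442.3, 64.6, 261.4]
tcp_rot: [179.3, 0.2, 106.7]
ft_force: [2.7, 0.5, 0.6]
finger_gap: -0.2
```

Call:
drive_tool --moves '[[[0, 35, 0], 0], [[0, 70, 0], 0], [[0, 105, 0], 0], [[0, 140, 0], 0], [[0, 170, 0], 0], [[0, 190, 0], 0], [[0, 190, 0], 0], [[0, 190, 0], 0]]'

```text
time: 12.38
tool_pos: [439.3, 256.3, 254.5]
tcp_rot: [180.0, -0.0, 107.1]
ft_force: [-0.8, -0.7, 0.3]
finger_gap: 0.1
```

Run:
```python
from h import *
both(10)
import pickle
d=pickle.load(open('s10.pkl','rb'))
for n,(y0,y1,x0,x1) in dict(side=(160,230,235,330),top=(165,245,200,290)).items():
    a=np.array(d[n]['pixels'],np.uint8)[y0:y1,x0:x1]
    cv2.imwrite(f'pics/{n}10w.png',cv2.resize(a[:,:,::-1],None,fx=7,fy=7,interpolation=0))
```

```text
[439.493305   254.75605055 254.44761583] [ 0.40785105  0.18691894 -0.59029025]
```

View pics/top10w.png

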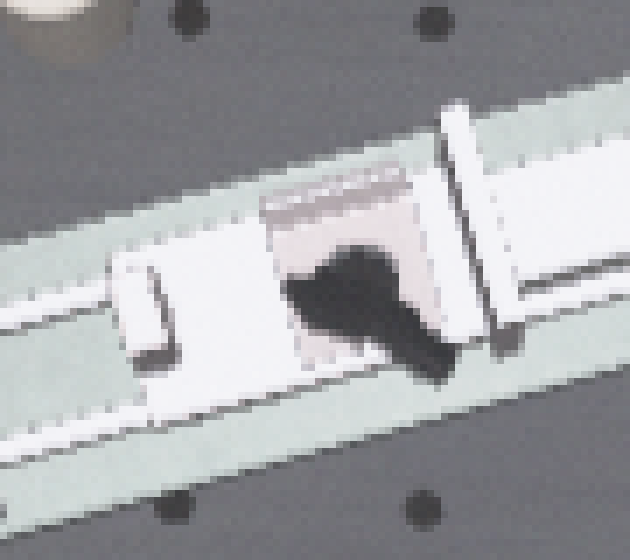

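View pics/side10w.png

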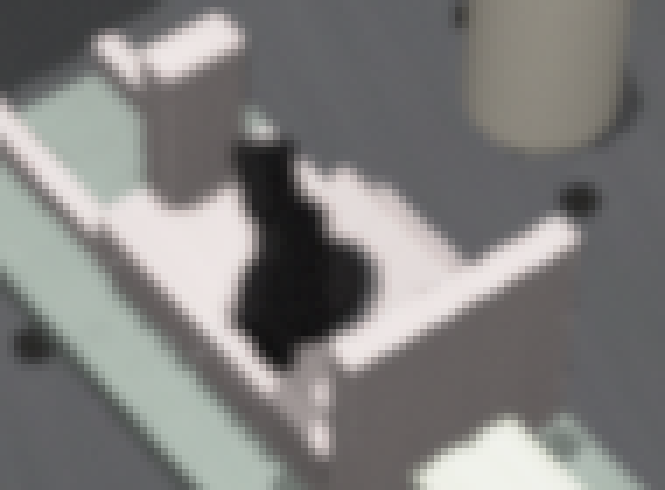

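View pics/top10.png

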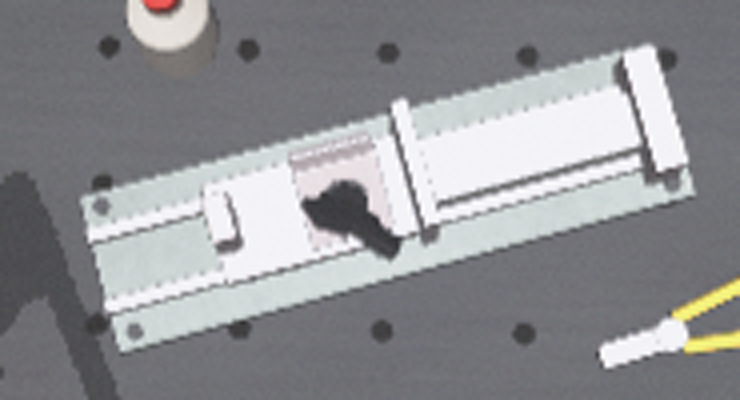

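Run:
```python
from h import *
import pickle
ex=np.array([.956,.292,0]);ey=np.array([-.292,.956,0]);O=np.array([561,-72.6,0])
for i,lo,hi,sl in ((5,(246.3,221),(261.3,202.8),0),(10,(262.9,216.4),(242,206.5),0)):
    T=pickle.load(open(f's{i}.pkl','rb'))['top']
    for uv,z in((lo,114),(hi,143)):
        p=ray(T,uv,z)-O;print(i,(p@ex).round(1),(p@ey).round(1))
# wing mask centre line via minAreaRect
    P=[]
    a=np.array(T['pixels'],np.uint8);m=np.zeros(a.shape[:2],np.uint8);m[190:232,238:268]=(a.max(2)[190:232,238:268]<75)
    n,l,st,c=cv2.connectedComponentsWithStats(m);k=1+np.argmax(st[1:,4]);ys,xs=np.where(l==k)
    Q=np.array([ray(T,(x,y),125)-O for x,y in zip(xs,ys)]);q=np.c_[Q@ex,Q@ey]
    C=np.cov(q.T);w,v=np.linalg.eigh(C);print(i,st[k],'mean',q.mean(0).round(1),'ang',np.degrees(np.arctan2(v[0,1],v[1,1])).round(1))
```

```text
5 -48.5 77.3
5 -15.5 25.3
5 [244 201  19  21 201] mean [-22.7  53.8] ang -40.5
10 -48.6 30.0
10 -11.2 78.2
10 [241 201  24  18 167] mean [-20.7  53.7] ang 44.7
```

The wing tips now mirror their start positions about the knob axis: the low tip is at fixture y 30.0, against 77.3 before, with the axis at 54. That puts the wing about 43° past straight, where the stop is 41.8°. The plate and tube look unchanged and the arm is clear, so I'm handing in.

Run:
```python
from h import *
print(r.hand_in())
```

```text
the job is handed in; nothing more can be done
None
```

The tube is home against the end block, the wing knob is turned to its stop, and I handed the job in after about 12.5 s. `hand_in()` reported no verdict.

**What I did**
- **Tube:** I pushed the tab from behind with closed fingers until the force rose from about 12 N to 31 N with no further motion. The plate had moved about 55 mm, and the top view showed no gap at either end of the tube.
- **Knob:** The moves could not tilt the tool to the knob's 35° lean. I left it vertical and pushed the low wing arm clockwise along its arc, until the force reached 33 N.

**Last checks**
- **Wing angle:** From the tip positions it stands about 43° past straight at the plate, where the stop is 41.8°. A cruder line fit to the wing gave 44.7°. I take the overshoot in both as measurement error.
- **Jaw:** The plate is in the same place in the picture before and after the knob was turned.
- **Robot and bystanders:** The gripper is closed and clear, touching nothing. I never went near the tin or pliers, and the flask and pliers look unmoved in the last picture. The tin is outside that crop.

**What disagreed:** I first took the fixture origin as the middle of the base, which is about 19 mm off. The contact stop and the plate position corrected it. The two views of the far wing tip missed each other by 6 mm, so I relied on the low tip instead.

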